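Slide a test-cut coupon under the stage's spring clip

TASK

On the groove-inspection stage, hold the spring clip's long brass thumb plate down with one fingertip so that its nose lifts, and while it is down push the coupon holder by its red lip with the other fingertip along the channel, beneath the nose, until it is fully home against the end stop. Only then let the plate up so that the clip closes on the holder, and move clear. Grasp and lift nothing, and leave everything else where it is.

Things in the scene. Friction and masses are not known exactly. Their poses are not given: they have to be found in the camera images.
- stage: Fixed grey stage 190 x 126 mm. Origin on the work surface below the channel's middle line; +x is the push direction, the clip is on the +y side. Channel along x at y = 0: floor 20 mm above the origin, 47 mm wide, between two 5 mm thick rails 6 mm above the floor. Open at the -x end (x = -100 mm).
- clip (a joint): Sprung hinge, rad; axis parallel to stage x at stage y +36 mm, 25 mm up. 0 at rest (nose 1.5 mm over the floor blocks the holder), grows as the plate is pressed, hard stop 0.42. From 0.17 the nose clears the holder by over 1 mm, at 0.30 by 5 mm. At clip_pad 2.7 N starts it and 5.4 N brings it to 0.30, alike all along the plate. Springs back when let go; closed on the holder it reads about 0.12.
- clip_pad (a point): Point on top of the brass thumb plate, mid-length (stage x -42.5 mm, y about +63 mm), 29 mm out from the hinge, 36 mm above the table at rest; moves with it. The plate spans stage x -95 to +10 mm, y about +40 to +78 mm; at rest it slopes up outward by 0.3 rad; at clip 0.30 it is level with its top 28 mm above the table (8 mm above the channel floor).
- clip_nose (a point): Middle of the underside of the steel clip nose (14 mm along stage x, from +41 to +55 mm; 6 mm across), over the channel at stage y = +7 mm. It moves with the clip.
- coupon: Loose coupon holder, about 150 g, in the channel with 1.5 mm play each side: aluminium plate 64 mm (its x) x 44 x 5 mm, black lacquer coupon on top, upright red lip along its -x edge (4 mm thick, 44 mm wide, top 26 mm above the underside). Origin: centre of underside; +x to the end stop. Home at stage x = +33 mm; starts 38 to 62 mm short, before the nose.
- coupon_lip (a point): Middle of the outer (-x) face of the holder's red lip, 13 mm above the holder's underside: push here towards +x.
- collar: Bystander: loose brass collar, 40 mm across, 22 mm high; origin centre of underside.
- spacer: Bystander: loose chrome ring, 44 mm across, 10 mm high; origin centre of underside.
- lens: Bystander: loose amber glass lens, 32 mm across, 15 mm high; origin centre of underside.
- jar: Bystander: loose glass jar, 48 mm across, 60 mm high; origin centre of underside.
- driver: Bystander: loose screwdriver 150 mm long lying on the surface.
- dial: Bystander: fixed black dial, 90 mm across, 37 mm high; origin centre of underside.
- crank_grip (a point): Bystander: polished crank handle's grip, 75 mm out from its upright axis, 72 mm above the surface (top at 90 mm); the crank turns freely, leave it.
- stage_stop (a point): Middle of the end stop's inner face, at channel floor height (stage x = +65 mm, y = 0, 20 mm up). The stop is 57 mm wide and stands 12 mm above the floor.
Things that resemble listed ones, but are neither listed nor needed, are in the scene too. What is shaped like the stage but blue is not meant. Of the things that look like the coupon, the smaller one is meant.

How it is judged (in metres and radians):
On the way, in this order (a step that is already met when the one before it is completed fails the run):
1. the thumb plate is held down and the nose lifted (clip over 0.17 rad) with the holder still in front of the nose (value of joint clip above 0.17 rad and x of coupon in the frame of stage below 0.008 m), for 0.1 s.
2. the holder is pushed home under the nose (within 2.5 mm of the end stop) while the plate is still held down (clip over 0.17 rad) (value of joint clip above 0.17 rad and x of coupon in the frame of stage above 0.0305 m), for 0.1 s.
At the end, for the whole second after the job is handed in: The holder lies flat in the channel within 2.5 mm of the end stop, at rest, with the released clip closed on it (clip 0.07 to 0.16 rad) (x of coupon in the frame of stage between 0.0305 and 0.036 m and z of coupon in the frame of stage below 0.023 m and angle between coupon's own z axis and vertical below 0.05 rad and value of joint clip between 0.07 and 0.16 rad and linear speed of coupon below 0.01 m/s); the robot touches nothing.
It fails at once if the coupon holder is lifted or tipped up (more than 8 mm or 0.25 rad) (z of coupon in the frame of stage above 0.028 m or angle between coupon's own z axis and vertical above 0.25 rad).
It fails at once if a bystander is moved by more than 15 mm (crank grip 20 mm) (distance of any of collar, spacer, lens, jar, driver from where it was at the start of the episode above 0.015 m or distance of crank_grip from where it was at the start of the episode above 0.02 m).
It also fails if it takes over 43 s, if anything falls off the work surface, if the arm or the gripper's body presses on something with over 40 N, if the wrist force passes 120 N, or if a joint passes its speed limit or range.

ROBOT

A 6-joint arm with a two-finger parallel gripper is mounted at the origin on the work surface. World frame = base frame: x ahead of the robot, y to its left, z up, the work surface at z = 0. Lengths are in m, angles in degrees, forces in N, time in s.
With the tool pointing down it reaches from about 0.375 to 0.9 m from the base axis. Payload 3.1 kg.
Tool frame: the origin (TCP) lies between the finger pads; the fingertips stand 22 mm ahead of it and the grasp point (between the pads) lies 3 mm ahead of it; z points along the fingers, y is the line along which they close (so a half turn about z gives the same grasp; the last joint's range is limited). The gripper opens to 87 mm and grips with 3 to 60 N. Pads are 19 mm wide; open, the fingers measure 117 mm over their backs; the gripper's body (75 mm by 190 mm) begins 51 mm behind the grasp point.
Start: joints at [-81.159, 30.224, 82.088, -0, 67.689, -10.227], TCP at [0.204, -0.591, 0.245] pointing down, gripper open.
Joint ranges: [-176.69, 176.69], [-43.24, 126.21], [12.49, 139.97], [-82, 262], [0, 151.66], [-163.58, 163.58]. Speed limits (degrees/s): [159.86, 159.86, 180, 180, 180, 180].

INTERFACE

Orientations are given as a 3x3 rotation matrix whose columns are the frame's x, y, z axes.
In Python, from rig import bot, capture, search_frame, outline_of, spot_point gives the robot as it stands.
- The arm moves only by the tool jog_arm, never from a script. Its argument "rows" is text: rows parted by semicolons, each of 7 numbers parted by spaces: the opening, from 0 (shut) to 1 (fully open), then the shift along the tool's x, y, z as a fraction of full scale, then the turn, a rotation vector about the tool's x, y, z as a fraction of full scale. A call has 1 to 20 rows; each row is the pose to reach, as a shift and turn from the pose commanded when the call began, along the tool's axes at that moment; what a row does not reach only later rows make up. Full scale, the value 1, is 0.5 m for a shift and pi/4 rad for a turn. A row lasts 1/12 s, in which the tool goes at most 41.7 mm and 7.16 degrees, less where a joint would pass 70% of its speed; a pose out of reach is approached as far as the arm can. A call with a number of a shift or a turn outside -1 to 1 is refused whole. A call with a gripper value outside its range is refused whole. The fingers move at their own pace and stop on an object; the grip force is fixed at half the most. Time passes only in rows, so rows that repeat a pose let the fingers close. It gives the time, the measured TCP pose, the force, the opening and the grip force at its end, in the units of the state.
- bot.read_state(): the state, without advancing time (a new reading comes with each control period).
- capture(name): name is "side" or "top" or "wrist"; returns a dict with "pixels" (384x512x3 uint8, red, green, blue), "fx", "fy", "cx", "cy" (pixels), "distortion" ([k1, k2, p1, p2, k3] as OpenCV has them; the pictures are not rectified), "R" (3x3) and "t" (3): a world point X has camera coordinates R X + t; the wrist camera has in their place "mount" (4x4, takes a point from camera to tool coordinates, whose origin is the TCP and whose axes are the flange's). Camera axes: x right, y down, z forward; pixel columns grow to the right and rows downward; lengths in m; the calibration is good to about 2 mm. A picture is of the moment at which its call begins: read the wrist's pose just before it. There is no depth.
- bot.hand_in(): hands the job in; it is judged then, once.
Trained networks look in a picture, given as the dict that the camera call returned (one of the last four; its "shot" number tells which), for a name from the list of things; names that differ only in an ending like _2 or _b are one class to them, and where a whole thing is asked for, a point or a joint stands for the part that bears it (a point fixed in the world has none). Each returns a list of dicts, best first, with "conf" (0 to 1); they miss things now and then, are a little off and sometimes report something else, mostly with a low value. They report only what shows in the picture. A call takes as long as a camera call. They do not tell look-alikes from the thing itself.
- search_frame(label, picture): "point" ([x, y, z] in m, in world coordinates, good to about 4 mm: the middle of the surface that is visible of it).
- outline_of(label, picture): "region" (384x512 bool, what is visible of it).
- spot_point(label, picture): "point" ([x, y, z] in m, in world coordinates, good to about 4 mm: a listed point, or the origin of a listed thing).
The state is a dict: "time_s": time; "joint_positions": joint angles; "qvel": joint speeds; "tau": joint torques, N m; "position": TCP position; "tcp_rot": TCP orientation; "force": force on the tool from outside, world axes, zero at the start; "moment": the same for the moment, N m; "opening": opening from 0.0 (shut) to 1.0 (fully open); "grasp_force": force on a finger pad.
Only numpy, scipy, OpenCV 4.12 (cv2) and the standard library are available. Lean on these libraries where they do the work, as an engineer would, in place of code of your own. Each camera call takes 0.05 s, during which the arm holds its last target. There are 200 camera calls.

## Working session

There is one attempt and no reset: what is moved stays moved. The work goes in short steps, Python scripts to look and compute and a tool call to move; the robot and the scene stay as the last step left them, time stands still between calls to the robot, and variables do not carry over. Pictures are saved under pics/ and viewed, at most 10 in all, crops included, and the job is handed in when it is done.

Besides the shell and the picture viewer there is one more tool, called after "Call:" as name(argument=value, ...) on one line, values as JSON. jog_arm: Moves the arm, as the interface text tells. Its arguments: {"type":"object","properties":{"rows":{"type":"string"}},"required":["rows"]}

```bash
mkdir -p pics; ls
python3 - <<'E'
from rig import bot, capture, search_frame, outline_of, spot_point
import cv2,numpy as np
s=bot.read_state(); print(s['time_s'],s['position'],np.round(s['tcp_rot'],3).tolist(),s['opening'],s['force'])
ims=[]
for c in('top','side'):
    p=capture(c); ims.append(p)
    cv2.imwrite(f'pics/{c}1.png',p['pixels'][...,::-1])
    print(c,p['fx'],np.round(p['R'],3).tolist(),p['t'])
    for l in ('stage','clip_pad','clip_nose','coupon','coupon_lip','stage_stop','collar','spacer','lens','jar','driver','dial','crank_grip'):
        print(l,[(np.round(d['point'],3).tolist(),round(d['conf'],2)) for d in spot_point(l,p)][:4])
E
```

```text
pics
0.0 [ 0.20410643 -0.59000782  0.24356239] [[0.945, 0.327, -0.0], [0.327, -0.945, 0.002], [0.0, -0.002, -1.0]] 1.0022969532390462 [-0.00301948 -0.45892313  0.06445485]
top 361.3386716567613 [[0.026, -1.0, -0.007], [-0.996, -0.025, -0.081], [0.081, 0.009, -0.997]] [-0.02683655  0.54218424  0.95822359]
stage [([0.553, 0.068, -0.001], 0.77), ([0.521, -0.208, 0.002], 0.73)]
clip_pad [([0.52, -0.131, 0.039], 0.73)]
clip_nose [([0.565, -0.229, 0.022], 0.95), ([0.596, 0.054, 0.021], 0.56), ([0.687, 0.331, 0.002], 0.54), ([0.39, 0.337, -0.002], 0.45)]
coupon [([0.527, 0.081, 0.019], 0.79), ([0.348, 0.041, -0.001], 0.63)]
coupon_lip [([0.498, 0.093, 0.03], 0.79), ([0.345, -0.012, 0.018], 0.62)]
stage_stop [([0.612, 0.041, 0.019], 0.69), ([0.571, -0.242, 0.021], 0.6)]
collar [([0.494, -0.0, 0.005], 0.57)]
spacer [([0.659, -0.023, 0.0], 0.53)]
lens [([0.699, 0.054, -0.004], 0.67)]
jar [([0.689, 0.327, 0.001], 0.65)]
driver [([0.391, 0.338, -0.0], 0.79)]
dial [([0.56, 0.382, 0.0], 0.95)]
crank_grip [([0.569, -0.359, 0.07], 0.66)]
side 454.10242152262066 [[0.997, -0.083, -0.008], [-0.062, -0.
[... 176 characters left out ...]
9], 0.61), ([0.518, -0.135, 0.039], 0.61)]
clip_nose [([0.562, -0.225, 0.027], 0.93), ([0.598, 0.055, 0.022], 0.81)]
coupon [([0.349, 0.034, -0.001], 0.84), ([0.53, 0.077, 0.016], 0.62)]
coupon_lip [([0.504, 0.089, 0.034], 0.65), ([0.344, -0.01, 0.022], 0.59)]
stage_stop [([0.61, 0.038, 0.019], 0.58), ([0.574, -0.244, 0.018], 0.57)]
collar [([0.699, 0.054, -0.001], 0.74), ([0.492, -0.002, -0.003], 0.57)]
spacer [([0.698, 0.05, -0.002], 0.56), ([0.655, -0.022, -0.002], 0.49)]
lens [([0.699, 0.053, -0.0], 0.48)]
jar [([0.653, -0.021, -0.004], 0.61), ([0.69, 0.334, 0.0], 0.54)]
driver [([0.38, 0.334, -0.003], 0.61)]
dial [([0.557, 0.378, 0.004], 0.59)]
crank_grip [([0.57, -0.357, 0.076], 0.84)]
```

Run:
```python
import cv2
a=cv2.imread('pics/top1.png');
cv2.imwrite('pics/top1b.png',cv2.resize(a,(800,600),interpolation=cv2.INTER_CUBIC))
a=cv2.imread('pics/side1.png');
cv2.imwrite('pics/side1b.png',cv2.resize(a,(800,600),interpolation=cv2.INTER_CUBIC))
```

```text
(no output)
```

View pics/top1b.png

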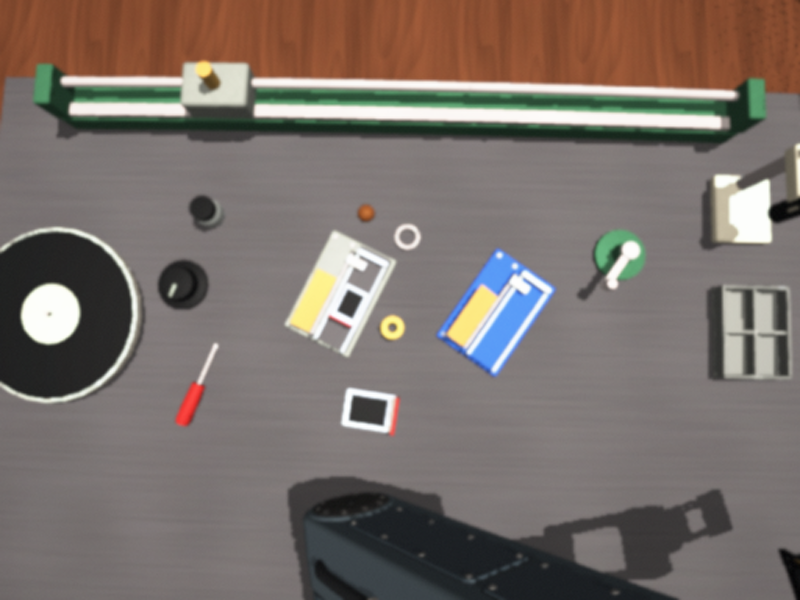

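View pics/side1b.png

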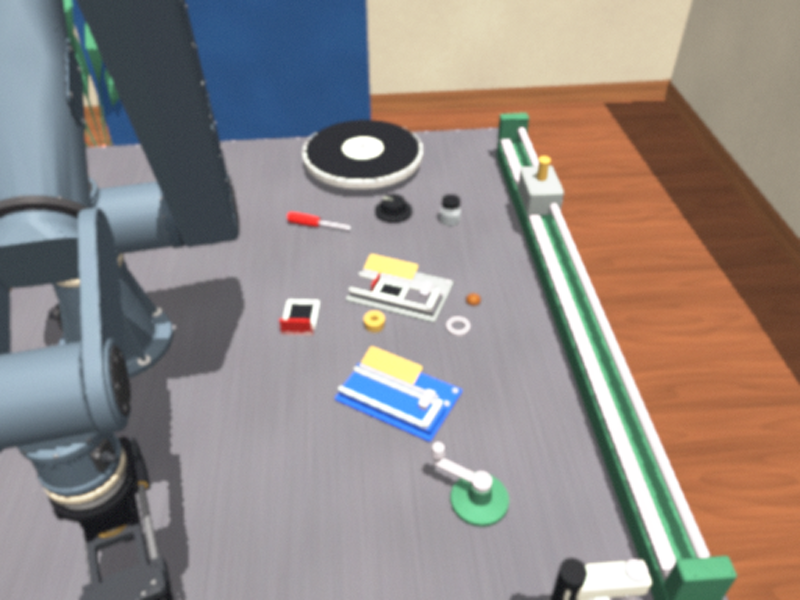

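The grey stage is at (340,292) in the top view, with the smaller holder (red lip) lying in its channel at (350,305). The look-alikes are the larger coupon loose on the table at (370,410) and the blue stage at (495,312). I'll check the choice in a wrist crop from above.

Call:
jog_arm(rows="0.55 0.5 -0.56 0 0 0 0.98;0.55 0.5 -0.56 0 0 0 0.98;0.55 0.5 -0.56 0 0 0 0.98;0.55 0.5 -0.56 0 0 0 0.98;0.55 0.5 -0.56 0 0 0 0.98;0.55 0.5 -0.56 0 0 0 0.98;0.55 0.5 -0.56 0 0 0 0.98;0.55 0.5 -0.56 0 0 0 0.98;0.55 0.5 -0.56 0 0 0 0.98;0.55 0.5 -0.56 0 0 0 0.98;0.55 0.5 -0.56 0 0 0 0.98;0.55 0.5 -0.56 0 0 0 0.98;0.55 0.5 -0.56 0 0 0 0.98;0.55 0.5 -0.56 0 0 0 0.98")

```text
time_s: 2.57
position: [0.3489, -0.2461, 0.2446]
tcp_rot: [[0.905, -0.425, 0.0], [-0.425, -0.905, -0.001], [0.001, 0.001, -1.0]]
force: [0.1, -1.6, 0.1]
opening: 0.549
grasp_force: 0.0
```

Call:
jog_arm(rows="0.55 -0.047 -0.764 0.06 0 0 0;0.55 -0.047 -0.764 0.06 0 0 0;0.55 -0.047 -0.764 0.06 0 0 0;0.55 -0.047 -0.764 0.06 0 0 0;0.55 -0.047 -0.764 0.06 0 0 0;0.55 -0.047 -0.764 0.06 0 0 0;0.55 -0.047 -0.764 0.06 0 0 0;0.55 -0.047 -0.764 0.06 0 0 0;0.55 -0.047 -0.764 0.06 0 0 0;0.55 -0.047 -0.764 0.06 0 0 0;0.55 -0.047 -0.764 0.06 0 0 0;0.55 -0.047 -0.764 0.06 0 0 0;0.55 -0.047 -0.764 0.06 0 0 0;0.55 -0.047 -0.764 0.06 0 0 0")

```text
time_s: 3.73
position: [0.489, 0.1098, 0.2146]
tcp_rot: [[0.905, -0.426, -0.001], [-0.426, -0.905, -0.0], [-0.0, 0.001, -1.0]]
force: [0.2, -0.0, -0.8]
opening: 0.552
grasp_force: 0.0
```

Run:
```python
from rig import bot, capture, spot_point
import cv2,numpy as np
s=bot.read_state(); print(s['time_s'],s['position'],np.round(s['tcp_rot'],3).tolist(),s['opening'],s['joint_positions'])
p=capture('wrist'); cv2.imwrite('pics/w1.png',cv2.resize(p['pixels'][...,::-1],(800,600),interpolation=cv2.INTER_CUBIC))
np.savez('w1.npz',**{k:v for k,v in p.items()},pos=s['position'],rot=s['tcp_rot'])
print(p['fx'],p['fy'],p['cx'],p['cy'],p['distortion'],np.round(p['mount'],3).tolist())
for l in ('stage','clip_pad','clip_nose','coupon','coupon_lip','stage_stop'):
    print(l,[(np.round(d['point'],4).tolist(),round(d['conf'],2)) for d in spot_point(l,p)][:4])
```

```text
3.7333 [0.4889914  0.1097613  0.21455009] [[0.905, -0.426, -0.001], [-0.426, -0.905, -0.0], [-0.0, 0.001, -1.0]] 0.5517955832008259 [-1.33169409e-01  2.32019581e+01  1.01462003e+02 -2.51686918e-02
  5.53763826e+01  1.15082742e+02]
305.3219853910909 305.3219853910909 257.7532239533163 189.97389045620756 [-0.07604945  0.          0.          0.          0.        ] [[0.0, -0.959, -0.282, 0.077], [1.0, 0.0, 0.0, 0.001], [-0.0, -0.282, 0.959, -0.14], [0.0, 0.0, 0.0, 1.0]]
stage [([0.5233, -0.2085, -0.0005], 0.79), ([0.5553, 0.0645, 0.0016], 0.66), ([0.5335, 0.0788, 0.0229], 0.55)]
clip_pad [([0.5204, -0.1266, 0.0329], 0.76), ([0.5388, 0.1396, 0.0343], 0.72)]
clip_nose [([0.5969, 0.0502, 0.0205], 0.88)]
coupon [([0.345, 0.0373, -0.0012], 0.97), ([0.5276, 0.0766, 0.0228], 0.68)]
coupon_lip [([0.3425, -0.0105, 0.0191], 0.95), ([0.4988, 0.0901, 0.0343], 0.64)]
stage_stop [([0.6076, 0.0423, 0.0147], 0.92)]
```

View pics/w1.png

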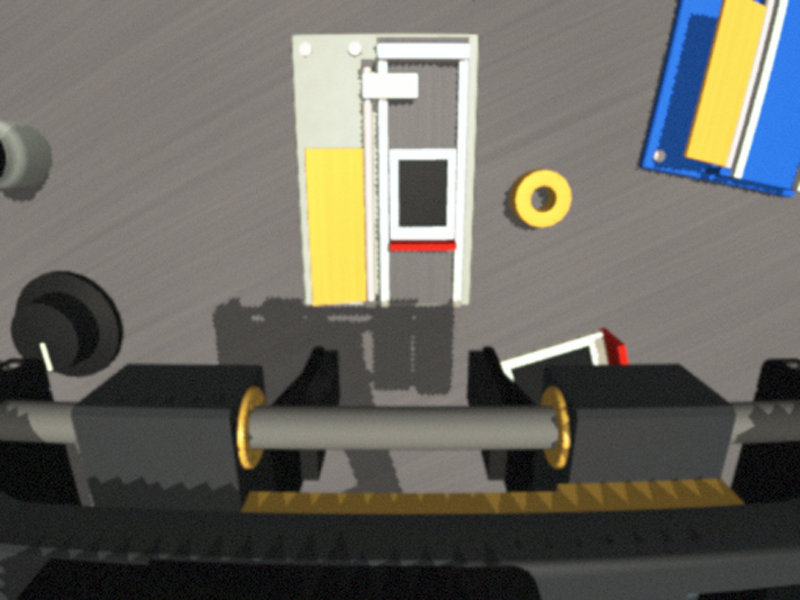

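The wrist view shows the grey stage upright at (385,170), with the brass plate on the left at (335,225), the steel nose at (390,85) and the stop at (423,50). The holder meant is in the channel at (423,195), with its red lip at (423,245). The other candidates are the larger coupon on the table at (560,360) and the blue stage at the right. Next I'll rectify an enlarged crop to confirm and measure.

```bash
cat > h.py <<'E'
import numpy as np,cv2
def cam(d):  # world->pixel for a wrist picture dict with pos, rot
    T=np.eye(4);T[:3,:3]=d['rot'];T[:3,3]=d['pos'];C=np.linalg.inv(T@d['mount'])
    K=np.array([[d['fx'],0,d['cx']],[0,d['fy'],d['cy']],[0,0,1.]])
    return lambda X: cv2.projectPoints(np.float64(X).reshape(-1,1,3),cv2.Rodrigues(C[:3,:3])[0],C[:3,3],K,np.float64(d['distortion']))[0][:,0]
def rect(d,o,yaw,z,xr=(-105,75),yr=(-40,85),s=4):  # stage-frame plan (mm) at height z; col=x,row=-y
    c,n=np.cos(yaw),np.sin(yaw)
    X,Y=np.meshgrid(np.arange(xr[0],xr[1],1/s),np.arange(yr[1],yr[0],-1/s))
    W=np.stack([o[0]+(c*X-n*Y)/1e3,o[1]+(n*X+c*Y)/1e3,np.full(X.shape,z)],-1)
    u=cam(d)(W).reshape(*X.shape,2).astype(np.float32)
    return cv2.remap(d['pixels'],u[...,0],u[...,1],cv2.INTER_CUBIC)
E
python3 - <<'E'
from h import *
d=dict(np.load('w1.npz')); o=(.551,.066); yaw=np.radians(-25)
im=rect(d,o,yaw,.026)[...,::-1].copy()
for x in range(-100,75,10): cv2.line(im,(int((x+105)*4),0),(int((x+105)*4),8 if x%50 else 20),(0,0,255),1)
for y in range(-40,85,10): cv2.line(im,(0,int((85-y)*4)),(8 if y else 25,int((85-y)*4)),(0,0,255),1)
cv2.imwrite('pics/r1.png',im); print(im.shape)
E
```

```text
(500, 720, 3)
```

View pics/r1.png

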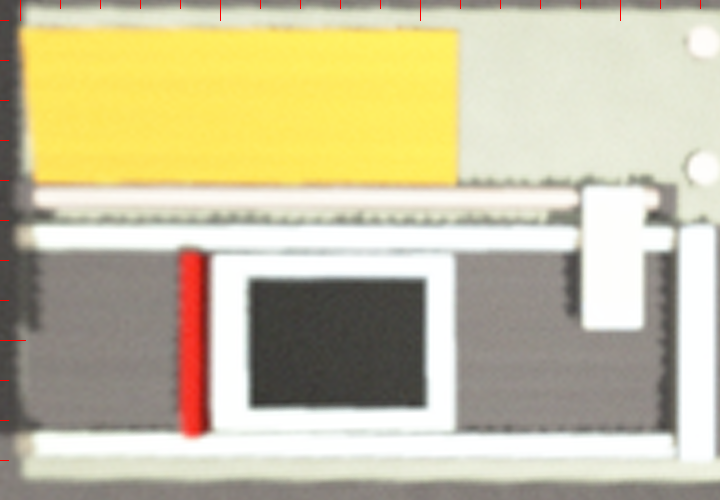

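The crop confirms the choice: grey stage, rails at rows 227–250 and 434–458, stop edge at column 678, red lip at columns 180–208 and holder front at column 455. From this the stage origin is about (0.550, 0.066) with yaw −25.2°, and the holder is at x≈−22 mm, 55 mm short of home (allowed range 38–62). The lip's outer face is at x≈−54.5 mm.

Next I'll hover with the TCP at stage (−72, +31.5) mm.

Call:
jog_arm(rows="0.55 0.0034 -0.035 0.26 0 0 0;0.55 0.0034 -0.035 0.26 0 0 0;0.55 0.0034 -0.035 0.26 0 0 0;0.55 0.0034 -0.035 0.26 0 0 0;0.55 0.0034 -0.035 0.26 0 0 0;0.55 0.0034 -0.035 0.26 0 0 0;0.55 0.0034 -0.035 0.26 0 0 0;0.55 0.0034 -0.035 0.26 0 0 0")

```text
time_s: 4.75
position: [0.5, 0.1268, 0.0873]
tcp_rot: [[0.906, -0.423, 0.006], [-0.423, -0.906, 0.0], [0.005, -0.003, -1.0]]
force: [0.1, -0.2, -0.1]
opening: 0.551
grasp_force: 0.0
```

Run:
```python
from rig import bot, capture
from h import *
s=bot.read_state(); p=capture('wrist')
print(s['position'],s['opening'],s['force'])
d=dict(p,pos=s['position'],rot=s['tcp_rot'])
im=rect(d,(.5499,.066),np.radians(-25.2),.026)
a=p['pixels'];b=cv2.resize(im,(512,356))
cv2.imwrite('pics/w2.png',np.vstack([cv2.resize(a,(512,384))[:240],b])[...,::-1])
```

```text
[0.50002272 0.12678027 0.08730927] 0.55072362970985 [ 0.06071923 -0.23038782 -0.08515925]
```

View pics/w2.png

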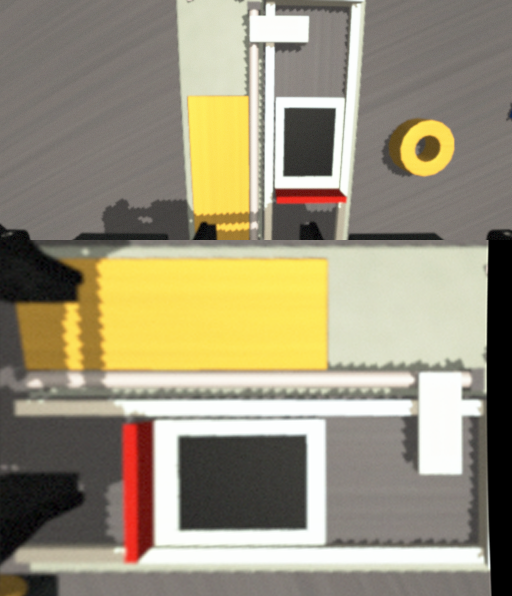

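Call:
jog_arm(rows="0.55 0 0.004 0.012 0 0 0;0.55 0 0.004 0.024 0 0 0;0.55 0 0.004 0.036 0 0 0;0.55 0 0.004 0.048 0 0 0;0.55 0 0.004 0.06 0 0 0;0.55 0 0.004 0.069 0 0 0;0.55 0 0.004 0.069 0 0 0;0.55 0 0.004 0.069 0 0 0;0.55 0 0.004 0.069 0 0 0;0.55 0 0.004 0.069 0 0 0")

```text
time_s: 5.63
position: [0.498, 0.1258, 0.0502]
tcp_rot: [[0.906, -0.424, 0.001], [-0.424, -0.906, 0.001], [0.001, -0.001, -1.0]]
force: [-0.1, 3.4, 7.3]
opening: 0.55
grasp_force: 3.5
```

Run:
```python
from rig import bot, capture, spot_point
from h import *
s=bot.read_state(); print(s['position'],s['force'],s['moment'],s['opening'])
for c in('side','wrist'):
    p=capture(c)
    print(c,[[(l,np.round(d['point'],4).tolist(),round(d['conf'],2)) for d in spot_point(l,p)][:2] for l in('clip_nose','clip_pad','coupon')])
    if c=='side': q=p
np.savez('s2.npz',**q)
P=[.545,.1,.04];x=q['R']@P+q['t'];u=int(q['fx']*x[0]/x[2]+q['cx']);v=int(q['fy']*x[1]/x[2]+q['cy'])
a=q['pixels'][max(v-60,0):v+60,max(u-70,0):u+70]; cr=cv2.resize(a,None,fx=5,fy=5,interpolation=cv2.INTER_CUBIC)
wr=p['pixels'][:300]
cv2.imwrite('pics/s2.png',cv2.resize(np.hstack([cv2.resize(cr,(400,343)),cv2.resize(wr,(400,343))]),(800,343))[...,::-1])
```

```text
[0.49796992 0.12576164 0.05020079] [-0.08722759  3.44317209  7.33873963] [0.79519825 0.0479386  0.08436133] 0.5504279217219838
side [[('clip_nose', [0.562, -0.2278, 0.0211], 0.63), ('clip_nose', [0.4918, -0.0019, -0.0061], 0.6)], [('clip_pad', [0.5204, -0.1341, 0.0364], 0.92), ('clip_pad', [0.5425, 0.14, 0.03], 0.59)], [('coupon', [0.349, 0.0335, -0.0021], 0.6), ('coupon', [0.5308, 0.0795, 0.0182], 0.51)]]
wrist [[('clip_nose', [0.5965, 0.0455, 0.029], 0.74)], [('clip_pad', [0.5391, 0.1421, 0.0305], 0.58)], [('coupon', [0.5322, 0.0808, 0.0245], 0.91)]]
```

View pics/s2.png

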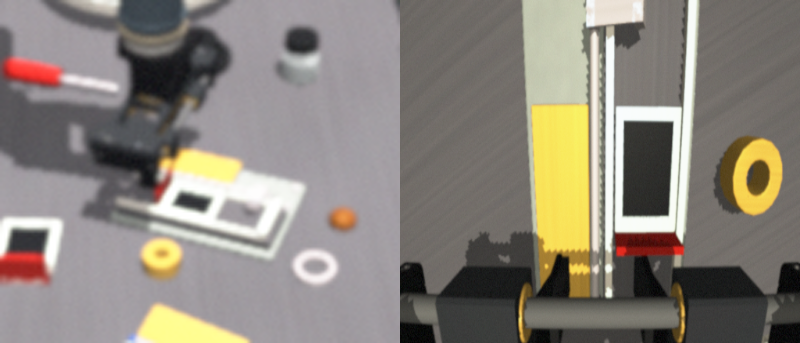

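The left panel shows the finger on the plate at (205,165). In the right panel the plate is level and the nose at (613,12) is lifted. Fz of about 7 N agrees with the plate being near 0.30 rad. Next is the push.

Call:
jog_arm(rows="0.55 0.01 0 0 0 0 0;0.55 0.02 0 0 0 0 0;0.55 0.03 0 0 0 0 0;0.55 0.04 0 0 0 0 0;0.55 0.05 0 0 0 0 0;0.55 0.06 0 0 0 0 0;0.55 0.07 0 0 0 0 0;0.55 0.08 0 0 0 0 0;0.55 0.09 0 0 0 0 0;0.55 0.1 0 0 0 0 0;0.55 0.11 0 0 0 0 0;0.55 0.116 0 0 0 0 0;0.55 0.116 0 0 0 0 0;0.55 0.116 0 0 0 0 0")

```text
time_s: 7.2
position: [0.5465, 0.101, 0.0496]
tcp_rot: [[0.906, -0.423, -0.008], [-0.423, -0.906, 0.001], [-0.007, 0.003, -1.0]]
force: [-5.1, 0.7, 8.7]
opening: 0.549
grasp_force: 4.3
```

```bash
cat > m.py <<'E'
from rig import bot, capture
from h import *
import sys
s=bot.read_state(); p=capture('wrist')
print(s['position'],s['force'],s['moment'])
R=np.array([[.9048,.4258],[-.4258,.9048]]); D=s['position'][:2]-np.array([.5499,.066])
print('stage tcp',[.9048*D[0]-.4258*D[1],.4258*D[0]+.9048*D[1]])
d=dict(p,pos=s['position'],rot=s['tcp_rot'])
cv2.imwrite(sys.argv[1],rect(d,(.5499,.066),np.radians(-25.2),.025)[...,::-1])
E
python3 m.py pics/r3.png
```

```text
[0.54647871 0.10100187 0.04955781] [-5.08984912  0.68382842  8.72052722] [0.50162507 0.87005205 0.1174457 ]
stage tcp [np.float64(-0.017999384820968013), np.float64(0.030212908353246484)]
```

View pics/r3.png

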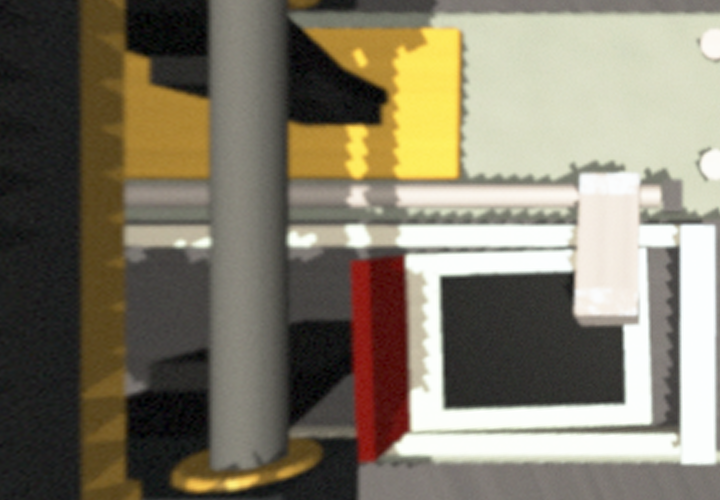

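The holder front (column ~650) is at x≈58 mm, passing under the lifted nose with about 7 mm to go. It is slightly yawed by the off-centre push, so I'll continue with a small shift back towards centre.

Call:
jog_arm(rows="0.55 0.003 -0.003 0 0 0 0;0.55 0.006 -0.006 0 0 0 0;0.55 0.009 -0.006 0 0 0 0;0.55 0.012 -0.006 0 0 0 0;0.55 0.015 -0.006 0 0 0 0;0.55 0.018 -0.006 0 0 0 0;0.55 0.018 -0.006 0 0 0 0;0.55 0.018 -0.006 0 0 0 0;0.55 0.018 -0.006 0 0 0 0")

```text
time_s: 8.0
position: [0.5548, 0.1001, 0.0493]
tcp_rot: [[0.906, -0.423, -0.01], [-0.423, -0.906, 0.001], [-0.01, 0.004, -1.0]]
force: [-5.9, 1.2, 8.0]
opening: 0.547
grasp_force: 4.7
```

```bash
python3 m.py pics/r4.png
```

```text
[0.55480775 0.10010266 0.04933786] [-5.9429067   1.20480568  8.04007195] [0.43904459 1.09776525 0.0754314 ]
stage tcp [np.float64(-0.010080383758877182), np.float64(0.03294580938140762)]
```

View pics/r4.png

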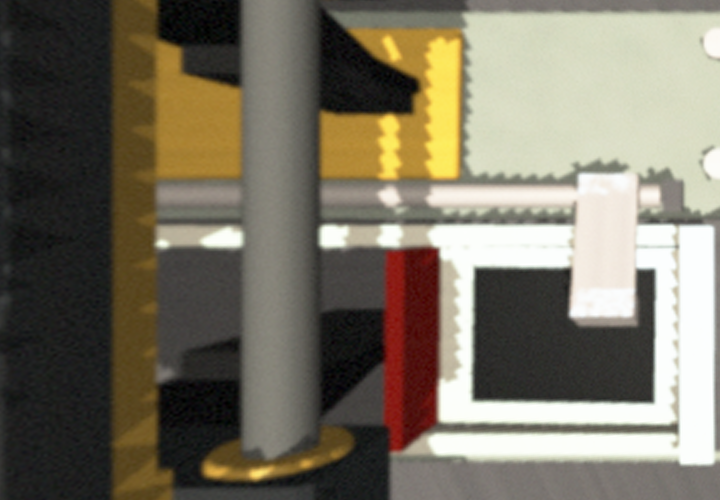

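The holder is straight now and its front (column ~677) is at or within about 1 mm of the stop. I'll press a little more and watch the force.

Call:
jog_arm(rows="0.55 0.003 0 0 0 0 0;0.55 0.006 0 0 0 0 0;0.55 0.008 0 0 0 0 0;0.55 0.008 0 0 0 0 0;0.55 0.008 0 0 0 0 0;0.55 0.008 0 0 0 0 0")

```text
time_s: 8.55
position: [0.5551, 0.0999, 0.0493]
tcp_rot: [[0.905, -0.424, -0.017], [-0.424, -0.906, 0.003], [-0.017, 0.005, -1.0]]
force: [-10.9, 7.2, 13.5]
opening: 0.549
grasp_force: 7.8
```

```bash
python3 m.py pics/r5.png
```

```text
[0.5550548  0.09988492 0.04929396] [-10.91946345   7.16546006  13.48658273] [ 1.16347945  1.88762156 -0.17698256]
stage tcp [np.float64(-0.009764134330500754), np.float64(0.03285398651088165)]
```

The TCP stalled and the force rose from 5.9 to 10.9 N, so the holder is against the stop. I'll back off from the lip with the plate still down, then lift.

Call:
jog_arm(rows="0.55 -0.01 0 0 0 0 0;0.55 -0.02 0 0 0 0 0;0.55 -0.03 0 0 0 0 0;0.55 -0.04 0 0 0 0 0;0.55 -0.04 0 0 0 0 0;0.55 -0.04 0 0 0 0 0;0.55 -0.04 0 -0.01 0 0 0;0.55 -0.04 0 -0.02 0 0 0;0.55 -0.04 0 -0.03 0 0 0;0.55 -0.04 0 -0.05 0 0 0;0.55 -0.04 0 -0.09 0 0 0;0.55 -0.04 0 -0.15 0 0 0;0.55 -0.04 0 -0.21 0 0 0;0.55 -0.04 0 -0.24 0 0 0;0.55 -0.04 0 -0.24 0 0 0;0.55 -0.04 0 -0.24 0 0 0")

```text
time_s: 9.93
position: [0.5448, 0.1063, 0.171]
tcp_rot: [[0.906, -0.423, 0.001], [-0.423, -0.906, -0.0], [0.001, -0.001, -1.0]]
force: [-0.5, 0.5, -0.2]
opening: 0.547
grasp_force: 0.0
```

```bash
python3 m.py pics/r6.png
```

```text
[0.54484415 0.10627146 0.17099605] [-0.50352511  0.51046615 -0.20315713] [ 0.04526159 -0.0115766   0.01421533]
stage tcp [np.float64(-0.021722120089267553), np.float64(0.03428483933589022)]
```

View pics/r6.png

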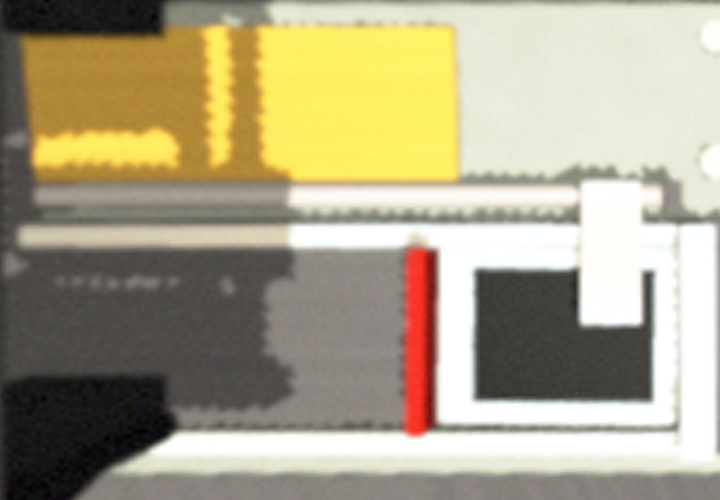

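The holder's front meets the stop (column ~678), the nose has closed on the coupon at (610,255), and the arm is clear with about zero force. I'll hand in.

```bash
python3 -c "
from rig import bot
print(bot.hand_in())"
```

```text
the job is handed in; nothing more can be done
None
```

I held the plate down, pushed the holder against the end stop, let the clip close on it and moved the arm clear, then handed the job in at about 10 s; no verdict came back, so success rests on my last picture and the force readings.

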